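Close up the regulator parts case

TASK

The regulator is back together, so close up the small black parts case: push its standing lid over from behind and all the way down without slamming it, then push the two latches on its front down and in until both lie flat against the case. Use only the fingertips or the outside of the fingers: pinch and lift nothing, keep out of the inside of the lid and the backs of the latches, and leave the case and everything else where they stand.

Things in the scene. Friction and masses are not known exactly. Their poses are not given: they have to be found in the camera images.
- case: Loose charcoal-black plastic parts case, 2 to 3 kg. Base 150 mm deep (x), 250 wide (y), 52 high; 72 high with the lid shut. Origin: centre of its underside; x points from its front (latch side, towards the robot) to its back (hinge side), y to its left, z up. Slides if pushed over about 11 N. A folded carrying handle stands 14 mm out of the front face, below z = 40 mm, within 42 mm of the middle.
- lid (a joint): Lid's hinge angle, rad: 0 shut and level, 1.57 upright, stop 1.9 (leaning back). Starts standing open. Stiff hinge: stays where left; up to 4 N at the free edge turns it. Hinge axis: along case y through case point (75, 0, 52) mm. The lid is a black shell 150 x 250 mm, 20 mm thick; its outside face is level at case z = 72 mm when shut and faces the back, away from the robot, when standing.
- lid_edge (a point): Middle of the lid's free (front) edge, on its outside face; at case point (-75, 0, 72) mm when the lid is shut. The point turns with the lid: its axes equal the case's when the lid is shut.
- lid_hinge (a point): Middle of the lid's hinge axis, at case point (+75, 0, 52) mm.
- latch_left (a joint): Angle, rad, of the latch on the case's left (+y): 0 shut (folded down flat on the case's front), 1.57 straight out in the lid's plane, stop 1.8. Stiff: stays where left, about 2 N near its tip turns it. Grey flap 40 mm wide, 5 thick, reaching 32 from its pivot on the lid's front edge; lid shut, pivot along y at case point (-79, 85, 60) mm. Shut, it hangs to z = 28 mm, outer face at x = -84 mm.
- latch_right (a joint): The same for the latch on the case's right (-y) half: pivot at case point (-79, -85, 60) mm with the lid shut.
- latch_left_tip (a point): Middle of the free end of the left latch, on its outer face, 32 mm from the pivot.
- latch_right_tip (a point): The same on the right latch.
- lid_inside: The inner side of the lid (rim edge and grey liner), which nobody needs to touch when pushing the lid from outside. Origin on the hinge axis, turns with the lid.
- latch_left_back: The inner face of the left latch, which lies against the case when it is shut; not to be touched. Origin on the latch's pivot axis.
- latch_right_back: The same on the right latch.
- cap: Chrome cap, 40 mm across and 22 mm high, loose in the case's back middle compartment. Origin: centre of its underside. Stays there.
- piston: Chrome piston, 32 mm across and 34 mm high, loose in the case's front left compartment. Origin: centre of its underside. Stays there.
- gauge: Chrome pressure gauge lying dial up, 62 mm across, 27 mm high, with a brass stem 26 mm out; on the table about 190 mm to the right of the case's middle. Origin: centre of the dial's underside. Bystander.
- first_stage: Chrome regulator first stage, standing, 42 mm across, 60 mm high; on the table about 180 mm to the left of the case's middle. Origin: centre of its underside. Bystander.
- hex_key: Black L-shaped hex key lying flat, 100 by 30 mm, 6 mm thick; on the table about 85 mm in front of the case. Origin: in the long leg, on the table. Bystander.
- wrench: Steel combination wrench, 170 mm long, lying on the table to the right. Bystander.
- mug: White mug, 80 mm across, 92 mm high, standing on the table to the left. Bystander.
- phone: Black phone, 150 by 73 by 9 mm, lying on the table near the robot on the right. Bystander.

How it is judged:
By the outcome, as a careful person would: the job done as asked, in the order asked, and still so for the second after the job is handed in, with the robot touching nothing.
It also fails if it takes over 54 s, if anything falls off the work surface, if the arm or the gripper's body presses on something with over 40 N, if the wrist force passes 120 N, or if a joint passes its speed limit or range.

ROBOT

A 7-joint arm with a two-finger parallel gripper is mounted at the origin on the work surface. World frame = base frame: x ahead of the robot, y to its left, z up, the work surface at z = 0. Lengths are in m, angles in rad, forces in N, time in s.
With the tool pointing down it reaches from about 0.4 to 0.85 m from the base axis. Payload 10.4 kg.
Tool frame: the origin (TCP) lies midway between the tips of the shut fingers; the grasp point (between the pads) lies 19 mm behind it (grip_point_offset is the distance from the TCP to the grasp point, in m); y points along the fingers, z is the direction in which the jaws open and shut, and the axes are right-handed (so a half turn about y gives the same grasp; the last joint's range is limited). The gripper opens to 85 mm and grips with 20 to 120 N. Pads are 22 mm wide; open, the fingers measure 114 mm over their backs; the gripper's body (76 mm by 85 mm) begins 54 mm behind the grasp point. The pads swing forward as they close: fully open they stand 13 mm farther back than shut.
Start: joints at [1.119, 0.332, -0.065, 1.46, 0.022, 1.35, -0.088], TCP at [0.26, -0.568, 0.231] pointing down, gripper open.
Joint ranges: [-2.6, 2.6], [-0.5, 2.12], [-1.47, 1.34], [0.16, 2.42], [-1.27, 4.41], [0.06, 2.06], [-2.6, 2.6]. Speed limits (rad/s): [2.22, 2.22, 2.79, 2.79, 3.14, 3.14, 3.14].

INTERFACE

Orientations are given as a unit quaternion [x, y, z, w].
In Python, from workcell import * gives the robot as it stands.
- The arm moves only by the tool send_rows, never from a script. Its argument "motion" is a list of rows, each a list of 7 numbers: the opening in per cent of the stroke, from 0 (shut) to 100 (fully open), then the shift along the tool's x, y, z in m, then the turn, a rotation vector about the tool's x, y, z in rad. In form: [[claw, tx, ty, tz, ax, ay, az], ...]. A call has 1 to 10 rows; each row is the pose to reach, as a shift and turn from the pose commanded when the call began, along the tool's axes at that moment; what a row does not reach only later rows make up. A row lasts 1/12 s, in which the tool goes at most 41.7 mm and 7.16 degrees, less where a joint would pass 70% of its speed; a pose out of reach is approached as far as the arm can. A call with a gripper value outside its range is refused whole. The fingers move at their own pace and stop on an object; "squeeze" is the grip in N (left out, the last holds). Time passes only in rows, so rows that repeat a pose let the fingers close. It gives the time, the measured TCP pose, the force and the opening at its end, in the units of the state.
- get_obs(): the state, without advancing time (a new reading comes with each control period).
- camera(name): name is "scene" or "side" or "wrist"; returns a dict with "pixels" (384x512x3 uint8, red, green, blue), "range_z" (384x512 float32, m along the optical axis (not along the pixel's ray), 0 where there is no reading), "fovy" (degrees; the focal length in pixels is half the picture's height over the tangent of half this angle, whatever the lens; pixels are square), "cx", "cy" (the principal point, pixels), "view" (4x4, takes a point from world to camera coordinates); the wrist camera has in their place "T_tool_cam" (4x4, takes a point from camera to tool coordinates, whose origin is the TCP and whose axes are the tool frame's). Camera axes: x right, y down, z forward; pixel columns grow to the right and rows downward; lengths in m; the calibration is good to about 2 mm. A picture is of the moment at which its call begins: read the wrist's pose just before it.
- hand_in(): hands the job in, once; it reports no verdict.
The state is a dict: "clock": time; "joint_pos": joint angles; "joint_velocities": joint speeds; "tau": joint torques, N m; "position": TCP position; "ee_rot": TCP orientation; "ft_force": force on the tool from outside, world axes, zero at the start; "torque": the same for the moment, N m; "grip_width": opening from 0.0 (shut) to 1.0 (fully open).
Only numpy, scipy, OpenCV 4.12 (cv2) and the standard library are available. Lean on these libraries where they do the work, as an engineer would, in place of code of your own. Each camera call takes 0.05 s, during which the arm holds its last target.

## Working session

There is one attempt and no reset: what is moved stays moved. The work goes in short steps, Python scripts to look and compute and a tool call to move; the robot and the scene stay as the last step left them, time stands still between calls to the robot, and variables do not carry over. Pictures are saved under pics/ and viewed, and the job is handed in when it is done.

Besides the shell and the picture viewer there is one more tool, called after "Call:" in YAML: its name, and indented under it one key for each argument. send_rows: Moves the arm, as the interface text tells. Its arguments: {"type":"object","properties":{"motion":{"type":"array"},"squeeze":{"type":"number"}},"required":["motion"]}

```bash
mkdir -p pics; cat > h.py <<'E'
from workcell import *
import numpy as np, cv2
from scipy.spatial.transform import Rotation as R
def snap(name,fn):
    o=get_obs(); c=camera(name); cv2.imwrite('pics/'+fn,c['pixels'][:,:,::-1]); c['obs']=o
    return c
def cloud(c):
    d=c['range_z']; h,w=d.shape; f=h/2/np.tan(np.radians(c['fovy'])/2)
    u,v=np.meshgrid(np.arange(w),np.arange(h))
    P=np.stack([(u-c['cx'])/f*d,(v-c['cy'])/f*d,d],-1)
    if 'view' in c: T=np.linalg.inv(c['view'])
    else:
        T=np.eye(4);T[:3,:3]=R.from_quat(c['obs']['ee_rot']).as_matrix();T[:3,3]=c['obs']['position'];T=T@c['T_tool_cam']
    W=P@T[:3,:3].T+T[:3,3]; W[d==0]=np.nan
    return W
E
python3 - <<'E'
from h import *
o=get_obs(); print(o); print(R.from_quat(o['ee_rot']).as_matrix().round(3))
for n in ['scene','side']:
    c=snap(n,n+'0.png'); W=cloud(c); np.save(n+'0.npy',W); print(n,c['fovy'],c['view'].round(3).tolist())
E
```

```text
{'clock': 0.0, 'joint_pos': array([ 1.11940607,  0.33284657, -0.06473347,  1.46091953,  0.02159139,
        1.34988805, -0.08848351]), 'joint_velocities': array([-5.17216000e-04,  6.68352729e-05,  8.60967397e-04,  6.70727514e-04,
       -7.63737374e-04,  1.16824224e-04, -3.04140534e-04]), 'tau': array([ 9.13686326e-04, -6.25433278e+01,  5.00374788e-02, -3.91606879e+01,
        1.64648693e-02,  9.84066428e-03,  4.45240619e-05]), 'position': array([ 0.25972289, -0.56808118,  0.23054221]), 'ee_rot': array([-0.15058232,  0.69138105, -0.6904441 ,  0.15034679]), 'ft_force': array([0.5451913 , 0.17691103, 0.02868386]), 'torque': array([-0.03394129, -0.00114123,  0.03061346]), 'grip_width': 1.0033367538487699}
[[-0.909 -0.001  0.416]
 [-0.416  0.001 -0.909]
 [ 0.    -1.    -0.001]]
scene 55.25825125462951 [[0.85, 0.526, 0.004, -0.403], [0.451, -0.725, -0.521, -0.169], [-0.271, 0.445, -0.854, 1.465], [0.0, 0.0, 0.0, 1.0]]
side 50.52034727106884 [[0.984, -0.177, -0.0, -0.481], [-0.136, -0.759, -0.637, 0.121], [0.113, 0.627, -0.771, 1.102], [0.0, 0.0, 0.0, 1.0]]
```

View pics/scene0.png

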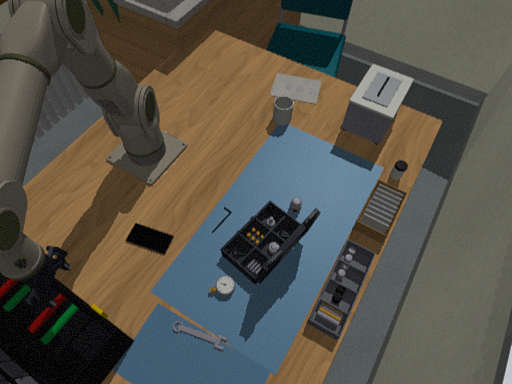

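View pics/side0.png

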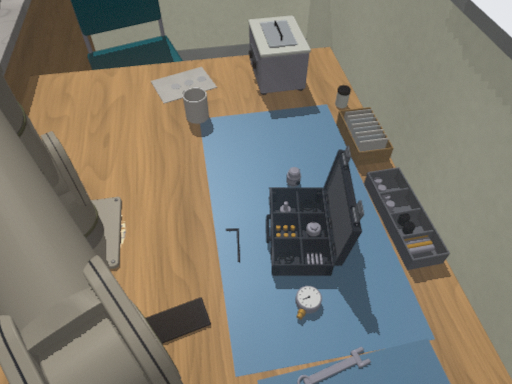

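The scene picture shows the case at about (265,240) with its lid standing at the back, latches at the lid top (315,213), gauge (225,287), first stage (295,205) and trays behind it at (345,290). Next I'll measure these.

```bash
python3 - <<'E'
from h import *
for n,box in [('side',(180,140,470,330)),('scene',(190,160,420,350))]:
    W=np.load(n+'0.npy'); im=cv2.imread(f'pics/{n}0.png')
    x0,y0,x1,y1=box
    cv2.imwrite(f'pics/{n}0z.png',cv2.resize(im[y0:y1,x0:x1],None,fx=2.7,fy=2.7,interpolation=cv2.INTER_CUBIC))
    M=W.reshape(-1,3); M=M[np.isfinite(M[:,0])]
    M=M[(M[:,2]>.02)&(M[:,0]>.3)&(M[:,0]<1.1)&(abs(M[:,1])<.5)]
    # top-down height map
    g=np.zeros((500,500),np.float32)
    ix=((M[:,0]-.3)/.0016).astype(int);iy=((M[:,1]+.4)/.0016).astype(int)
    k=(ix>=0)&(ix<500)&(iy>=0)&(iy<500)
    np.maximum.at(g,(ix[k],iy[k]),M[k,2])
    g=cv2.dilate(g,np.ones((3,3)))
    cv2.imwrite(f'pics/{n}_hm.png',cv2.applyColorMap((np.clip(g/.25,0,1)*255).astype(np.uint8),cv2.COLORMAP_JET)[::-1,::-1])
W=np.load('side0.npy')
for u,v in [(345,153),(358,213),(340,262),(335,190),(272,190),(272,270),(328,270),(294,175),(308,298),(347,162),(360,205),(370,180),(415,262),(345,120),(388,155)]: print(u,v,W[v,u].round(3))
E
```

```text
345 153 [ 0.709 -0.024  0.22 ]
358 213 [ 0.676 -0.209  0.226]
340 262 [ 0.656 -0.232  0.064]
335 190 [ 0.69  -0.055  0.12 ]
272 190 [0.544 0.035 0.045]
272 270 [ 0.495 -0.204  0.027]
328 270 [ 0.631 -0.23   0.029]
294 175 [0.616 0.072 0.054]
308 298 [ 0.564 -0.292  0.028]
347 162 [nan nan nan]
360 205 [ 0.684 -0.194  0.234]
370 180 [0.83  0.021 0.045]
415 262 [ 0.849 -0.25   0.036]
345 120 [0.844 0.291 0.042]
388 155 [0.931 0.124 0.028]
```

View pics/side0z.png

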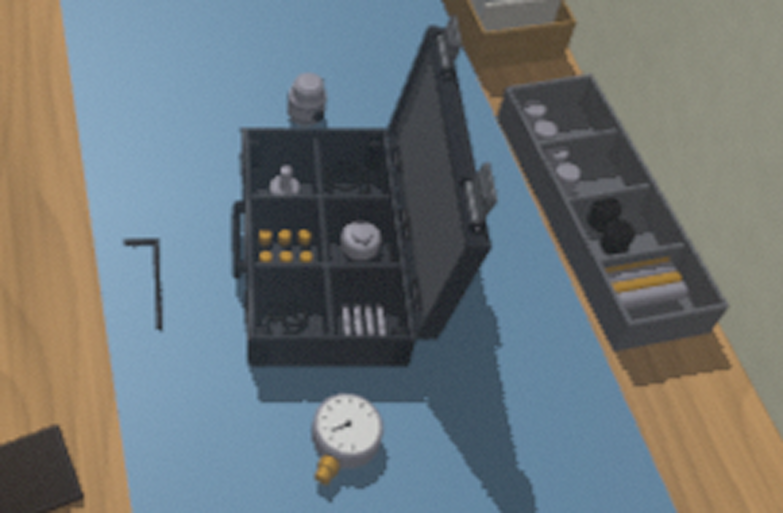

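View pics/side_hm.png

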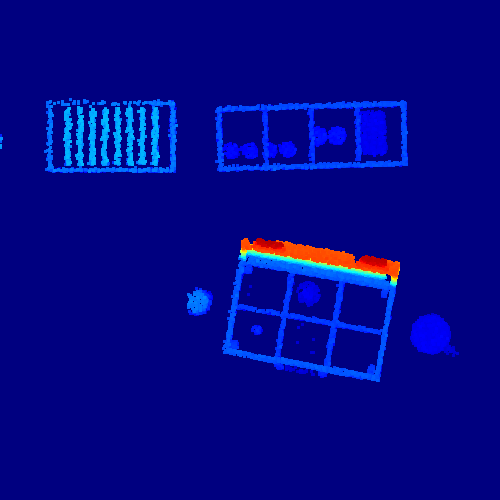

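View pics/scene0z.png

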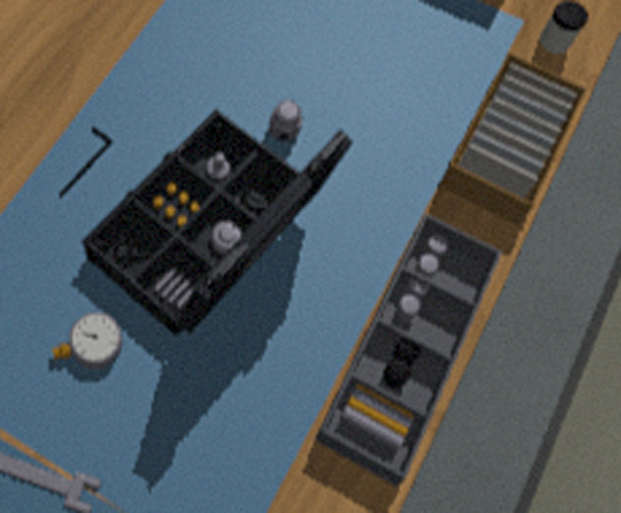

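```bash
python3 - <<'E'
from h import *
a=[]
for n in ['side','scene']:
    W=np.load(n+'0.npy'); M=W.reshape(-1,3); M=M[np.isfinite(M[:,0])]
    M=M[(M[:,0]>.45)&(M[:,0]<.74)&(M[:,1]>-.26)&(M[:,1]<.06)]
    t=M[(M[:,2]>.047)&(M[:,2]<.058)]
    yaw=None
    r=cv2.minAreaRect(t[:,:2].astype(np.float32)); print(n,r,len(t))
    low=M[(M[:,2]>.03)&(M[:,2]<.058)&(M[:,0]<.60)]
    # lid points
    l=M[(M[:,2]>.075)]
    for th in np.radians(np.arange(-16,-4,1.)):
        pass
    th=np.radians(r[2] if r[2]<45 else r[2]-90); 
    for s in [th]:
        ex=np.array([np.cos(s),np.sin(s)]);ey=np.array([-np.sin(s),np.cos(s)])
        print('yaw',np.degrees(s))
        q=t[:,:2]@ex; p=t[:,:2]@ey
        print('ext x',np.percentile(q,[.5,2,50,98,99.5]).round(4),'y',np.percentile(p,[.5,2,50,98,99.5]).round(4))
        q=l[:,:2]@ex;p=l[:,:2]@ey
        for z in np.arange(.08,.245,.01):
            k=abs(l[:,2]-z)<.005
            if k.sum()>5: print(round(z,3),k.sum(),np.percentile(q[k],[2,25,50,75,98]).round(4),np.percentile(p[k],[1,99]).round(3))
E
```

```text
side ((0.5953900814056396, -0.09519116580486298), (0.2546234726905823, 0.16979166865348816), 80.63493347167969) 997
yaw -9.365066528320312
ext x [0.5184 0.5193 0.6374 0.6812 0.6824] y [-0.1236 -0.1227 -0.0144  0.127   0.1289]
0.08 125 [0.6747 0.6827 0.6838 0.6847 0.691 ] [-0.124  0.125]
0.09 134 [0.6771 0.6839 0.6848 0.6862 0.6905] [-0.124  0.123]
0.1 136 [0.6785 0.6853 0.6864 0.6874 0.6922] [-0.124  0.124]
0.11 144 [0.6793 0.6867 0.6877 0.6888 0.6941] [-0.124  0.124]
0.12 136 [0.6799 0.6879 0.689  0.6902 0.6958] [-0.124  0.124]
0.13 145 [0.6813 0.6892 0.6904 0.6913 0.6966] [-0.124  0.124]
0.14 154 [0.683  0.6906 0.6915 0.6927 0.6977] [-0.124  0.124]
0.15 153 [0.6838 0.6918 0.693  0.694  0.6992] [-0.124  0.125]
0.16 147 [0.6859 0.6931 0.694  0.6952 0.7007] [-0.124  0.124]
0.17 170 [0.6869 0.6943 0.6954 0.6966 0.7008] [-0.124  0.125]
0.18 61 [0.6874 0.6944 0.6958 0.6972 0.7043] [-0.125  0.124]
0.19 34 [0.6887 0.6928 0.6965 0.703  0.7113] [-0.124  0.125]
0.2 523 [0.6898 0.6934 0.6973 0.7036 0.7099] [-0.123  0.124]
0.21 141 [0.6945 0.6976 0.6997 0.7014 0.7044] [-0.108  0.108]
0.22 49 [0
[... 675 characters left out ...]
.705  0.7057] [-0.121  0.123]
0.13 24 [0.688  0.7034 0.7059 0.7065 0.7073] [-0.121  0.106]
0.14 21 [0.6889 0.7064 0.7075 0.7079 0.7086] [-0.121  0.116]
0.15 22 [0.6932 0.7039 0.7083 0.7086 0.71  ] [-0.121  0.067]
0.16 24 [0.691  0.7055 0.7099 0.7103 0.711 ] [-0.121  0.11 ]
0.17 30 [0.6966 0.7102 0.7112 0.7115 0.712 ] [-0.121  0.113]
0.18 31 [0.6937 0.71   0.7122 0.7125 0.7135] [-0.121  0.11 ]
0.19 96 [0.6959 0.7082 0.7114 0.7131 0.7144] [-0.121  0.12 ]
0.2 392 [0.6945 0.6986 0.7041 0.7093 0.714 ] [-0.119  0.126]
0.21 19 [0.6992 0.7006 0.7027 0.7061 0.7092] [-0.102  0.076]
0.22 10 [0.7037 0.7064 0.7094 0.7113 0.7121] [-0.1    0.102]
0.23 71 [0.7042 0.7076 0.7099 0.7118 0.714 ] [-0.098  0.107]
```

Both cameras agree to about 3–5 mm. Case yaw is about -9.5° and the lid stands at about 1.70 rad. Along the case's x axis the hinge is at about 0.673 m, and the lateral middle is at about 0. I'll rise, shut the gripper and go behind the lid.

Call:
send_rows:
  motion:
    - [0,0,-0.04,0,0,0,0]
    - [0,0,-0.08,0,0,0,0]
    - [0,-0.03,-0.1,-0.01,0,0.1,0]
    - [0,-0.07,-0.1,-0.02,0,0.2,0]
    - [0,-0.11,-0.1,-0.033,0,0.3,0]
    - [0,-0.15,-0.1,-0.045,0,0.4,0]
    - [0,-0.19,-0.1,-0.058,0,0.5,0]
    - [0,-0.23,-0.1,-0.07,0,0.595,0]
    - [0,-0.27,-0.1,-0.082,0,0.595,0]
    - [0,-0.31,-0.1,-0.095,0,0.595,0]
  squeeze: 20

```text
clock: 0.93
position: [0.5024, -0.3525, 0.3311]
ee_rot: [0.059, 0.705, -0.705, -0.059]
ft_force: [0.9, -0.3, -0.0]
grip_width: -0.002
```

Call:
send_rows:
  motion:
    - [0,-0.03,0,-0.025,0,0,0]
    - [0,-0.06,0,-0.05,0,0,0]
    - [0,-0.09,0,-0.075,0,0,0]
    - [0,-0.12,0,-0.1,0,0,0]
    - [0,-0.15,0,-0.13,0,0,0]
    - [0,-0.17,0,-0.16,0,0,0]
    - [0,-0.19,0,-0.19,0,0,0]
    - [0,-0.205,0,-0.22,0,0,0]
    - [0,-0.21,0.01,-0.25,0,0,0]
    - [0,-0.213,0.01,-0.261,0,0,0]

```text
clock: 1.77
position: [0.7556, -0.1257, 0.3178]
ee_rot: [0.055, 0.706, -0.704, -0.058]
ft_force: [-0.7, 0.9, -0.6]
grip_width: -0.003
```

```bash
python3 - <<'E'
from h import *
o=get_obs(); print(o['position'],R.from_quat(o['ee_rot']).as_matrix().round(3),o['joint_pos'].round(2))
c=snap('wrist','w1.png');W=cloud(c);np.save('w1.npy',W);print(c['T_tool_cam'].round(3).tolist())
snap('side','s1.png')
E
```

```text
[ 0.7555747  -0.12569482  0.31782561] [[-0.987 -0.004 -0.16 ]
 [ 0.16   0.004 -0.987]
 [ 0.004 -1.    -0.003]] [ 0.22  0.68 -0.24  0.78  0.15  1.69 -1.69]
[[0.001, 0.959, 0.282, -0.073], [-0.0, -0.282, 0.959, -0.143], [1.0, -0.002, -0.0, -0.0], [0.0, 0.0, 0.0, 1.0]]
```

View pics/w1.png

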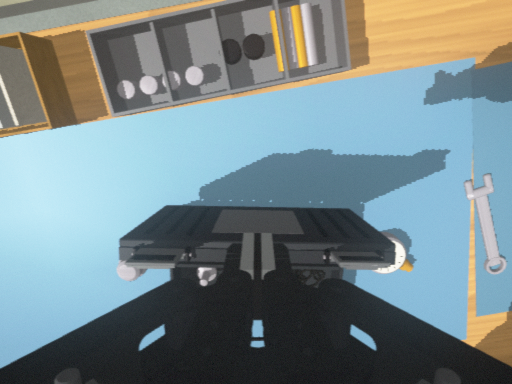

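View pics/s1.png

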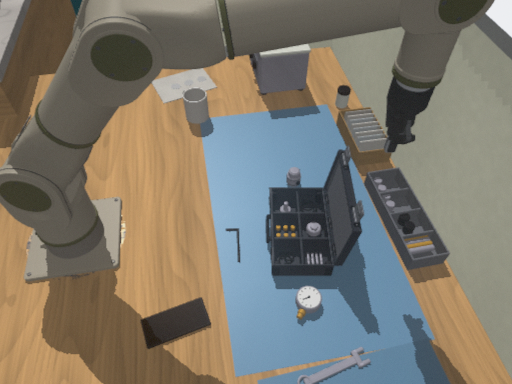

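The wrist picture shows the lid's back at (260,225) below the fingertips, with nothing in between. I'll fit its plane.

```bash
python3 - <<'E'
from h import *
W=np.load('w1.npy'); M=W.reshape(-1,3); M=M[np.isfinite(M[:,0])]
s=np.radians(-9.5); ex=np.array([np.cos(s),np.sin(s)]);ey=np.array([-np.sin(s),np.cos(s)])
o=get_obs()['position'];print('tcp q,p',o[:2]@ex,o[:2]@ey)
q=M[:,:2]@ex;p=M[:,:2]@ey;z=M[:,2]
for a in np.arange(.06,.25,.015):
    k=(abs(z-a)<.004)&(q>.62)&(q<.74)&(abs(p)<.14)
    if k.sum()>10:
        print(round(a,3),k.sum(),np.percentile(q[k],[2,50,98]).round(4),np.percentile(p[k],[1,99]).round(4))
k=(z>.08)&(z<.18)&(q>.685)&(q<.74)&(abs(p)<.1)
A=np.c_[z[k],p[k],np.ones(k.sum())]; print(np.linalg.lstsq(A,q[k],rcond=None)[0])
E
```

```text
tcp q,p 0.7657792364395081 -0.0019074579227737214
0.06 232 [0.6955 0.6974 0.6993] [-0.1191  0.1205]
0.075 231 [0.6974 0.6997 0.7015] [-0.1194  0.1229]
0.09 293 [0.6991 0.7017 0.7033] [-0.1198  0.1216]
0.105 338 [0.701  0.7037 0.7051] [-0.1203  0.1211]
0.12 379 [0.703  0.7056 0.7071] [-0.1191  0.1218]
0.135 425 [0.705  0.7075 0.7091] [-0.1198  0.1219]
0.15 506 [0.7069 0.7094 0.711 ] [-0.1197  0.122 ]
0.165 572 [0.7087 0.7112 0.7129] [-0.1204  0.1224]
0.18 600 [0.7106 0.7126 0.7147] [-0.1206  0.1214]
0.195 1615 [0.7053 0.7133 0.7162] [-0.1208  0.1228]
0.21 436 [0.6993 0.7087 0.7112] [-0.1072  0.1102]
0.225 352 [0.7048 0.7127 0.7138] [-0.1009  0.1048]
0.24 27 [0.7116 0.7126 0.7143] [-0.0925  0.104 ]
[0.12578142 0.01471332 0.69021131]
```

Call:
send_rows:
  motion:
    - [0,0,0.038,0,0,0.014,0]
    - [0,0,0.076,0,0,0.014,0]
    - [0,0,0.114,0,0,0.014,0]
    - [0,0.01,0.14,0,0,0.014,0]
    - [0,0.024,0.146,0,0,0.014,0]
    - [0,0.032,0.146,0,0,0.014,0]
    - [0,0.038,0.146,0,0,0.014,0]
    - [0,0.043,0.146,0,0,0.014,0]
    - [0,0.048,0.146,0,0,0.014,0]
    - [0,0.053,0.146,0,0,0.014,0]

```text
clock: 2.7
position: [0.7027, -0.1243, 0.1767]
ee_rot: [-0.065, -0.704, 0.704, 0.063]
ft_force: [2.2, -1.5, 1.8]
grip_width: 0.0
```

```bash
python3 - <<'E'
from h import *
o=get_obs(); 
s=np.radians(-10); ex=np.array([np.cos(s),np.sin(s)]);ey=np.array([-np.sin(s),np.cos(s)])
p=o['position'];print(p,'q,p',p[:2]@ex,p[:2]@ey,o['ft_force'],R.from_quat(o['ee_rot']).as_matrix()[:,0])
snap('side','s2.png')
E
```

```text
[ 0.70270025 -0.12428938  0.17669651] q,p 0.7136072798700112 -0.00037852322894204514 [ 2.19285995 -1.48277878  1.8288143 ] [-0.98360288  0.18032213 -0.00305116]
```

View pics/s2.png

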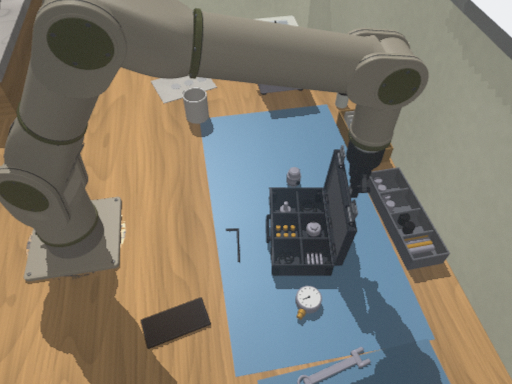

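Contact at about 2.6 N and the lid is moving. I'll continue along the hinge arc.

Call:
send_rows:
  motion:
    - [0,0.006,0,0,0,0,0]
    - [0,0.012,-0.001,0,0,0,0]
    - [0,0.019,-0.002,0,0,0,0]
    - [0,0.027,-0.002,0,0,0,0]
    - [0,0.034,-0.001,0,0,0,0]
    - [0,0.041,-0.001,0,0,0,0]
    - [0,0.048,0,0,0,0,0]
    - [0,0.055,0.002,0,0,0,0]
    - [0,0.062,0.004,0,0,0,0]
    - [0,0.069,0.006,0,0,0,0]

```text
clock: 3.58
position: [0.6336, -0.1105, 0.1692]
ee_rot: [0.064, 0.704, -0.704, -0.064]
ft_force: [2.5, -1.1, 0.5]
grip_width: -0.001
```

```bash
python3 - <<'E'
from h import *
o=get_obs(); 
s=np.radians(-10); ex=np.array([np.cos(s),np.sin(s)]);ey=np.array([-np.sin(s),np.cos(s)])
p=o['position'];print(p,'q,p',p[:2]@ex,p[:2]@ey,o['ft_force'],R.from_quat(o['ee_rot']).as_matrix()[:,0])
snap('side','s3.png')
E
```

```text
[ 0.63362324 -0.11053635  0.16923851] q,p 0.6431915180711657 0.0011704684482163972 [ 2.50669866 -1.06881065  0.4742024 ] [-9.83831222e-01  1.79098087e-01 -4.31806081e-05]
```

View pics/s3.png

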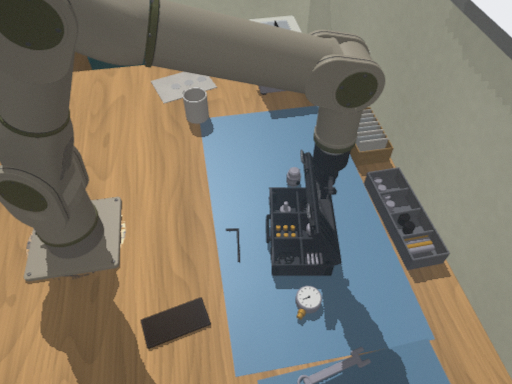

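The lid is going over at about 60° and the case corners haven't moved. Continuing.

Call:
send_rows:
  motion:
    - [0,0.006,0.003,0,0,0,0]
    - [0,0.013,0.006,0,0,0,0]
    - [0,0.019,0.009,0,0,0,0]
    - [0,0.025,0.013,0,0,0,0]
    - [0,0.031,0.017,0,0,0,0]
    - [0,0.036,0.022,0,0,0,0]
    - [0,0.041,0.027,0,0,0,0]
    - [0,0.046,0.032,0,0,0,0]
    - [0,0.051,0.037,0,0,0,0]
    - [0,0.055,0.043,0,0,0,0]

```text
clock: 4.47
position: [0.5797, -0.1009, 0.1258]
ee_rot: [-0.064, -0.704, 0.704, 0.064]
ft_force: [0.3, -0.3, 0.8]
grip_width: -0.002
```

```bash
python3 - <<'E'
from h import *
o=get_obs(); 
s=np.radians(-10); ex=np.array([np.cos(s),np.sin(s)]);ey=np.array([-np.sin(s),np.cos(s)])
p=o['position'];print(p,'q,p',p[:2]@ex,p[:2]@ey,o['ft_force'],R.from_quat(o['ee_rot']).as_matrix()[:,0])
c=snap('side','s4.png')
i=c['pixels'][140:330,180:470,::-1]; cv2.imwrite('pics/s4z.png',cv2.resize(i,None,fx=2.7,fy=2.7,interpolation=cv2.INTER_CUBIC))
E
```

```text
[ 0.57967017 -0.10089975  0.1258055 ] q,p 0.5883847353366057 0.0012918133329911567 [ 0.28270898 -0.27780317  0.7700931 ] [-9.83794052e-01  1.79302148e-01  6.05154156e-05]
```

View pics/s4z.png

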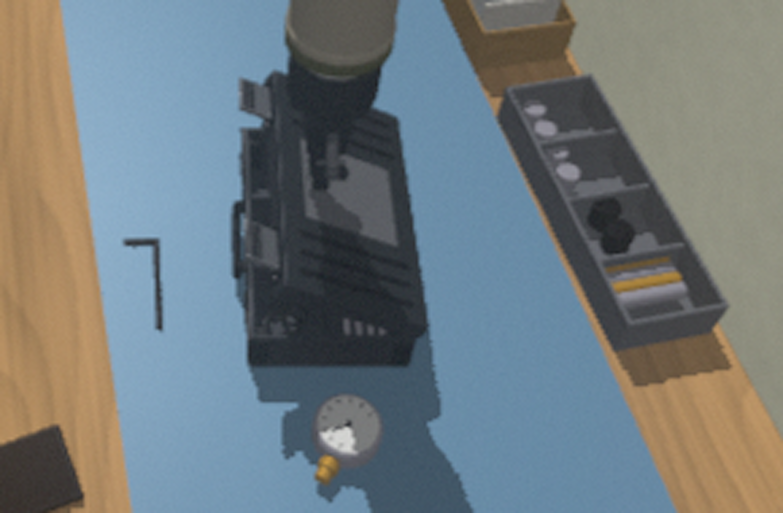

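Call:
send_rows:
  motion:
    - [0,0.003,0.004,0,0,0,0]
    - [0,0.006,0.008,0,0,0,0]
    - [0,0.008,0.012,0,0,0,0]
    - [0,0.01,0.016,0,0,0,0]
    - [0,0.012,0.02,0,0,0,0]
    - [0,0.014,0.024,0,0,0,0]
    - [0,0.015,0.027,0,0,0,0]
    - [0,0.017,0.03,0,0,0,0]
    - [0,0.018,0.033,0,0,0,0]
    - [0,0.019,0.036,0,0,0,0]

```text
clock: 5.35
position: [0.5614, -0.0976, 0.0901]
ee_rot: [-0.064, -0.704, 0.704, 0.064]
ft_force: [-0.8, -0.2, 1.5]
grip_width: 0.001
```

Call:
send_rows:
  motion:
    - [0,0.001,0.002,0,0,0,0]
    - [0,0.001,0.004,0,0,0,0]
    - [0,0.002,0.006,0,0,0,0]
    - [0,0.002,0.0075,0,0,0,0]
    - [0,0.002,0.009,0,0,0,0]
    - [0,0.002,0.01,0,0,0,0]
    - [0,0.002,0.011,0,0,0,0]
    - [0,0.002,0.012,0,0,0,0]
    - [0,0.002,0.013,0,0,0,0]
    - [0,0.002,0.013,0,0,0,0]

```text
clock: 6.18
position: [0.5595, -0.0972, 0.0771]
ee_rot: [-0.064, -0.704, 0.704, 0.064]
ft_force: [-0.6, 0.3, 0.2]
grip_width: 0.003
```

```bash
python3 - <<'E'
from h import *
o=get_obs(); 
s=np.radians(-10); ex=np.array([np.cos(s),np.sin(s)]);ey=np.array([-np.sin(s),np.cos(s)])
p=o['position'];print(p,'q,p',p[:2]@ex,p[:2]@ey,o['ft_force'])
c=snap('side','s5.png');W=cloud(c)
i=c['pixels'][140:330,180:470,::-1]; cv2.imwrite('pics/s5z.png',cv2.resize(i,None,fx=2.7,fy=2.7,interpolation=cv2.INTER_CUBIC))
M=W.reshape(-1,3);M=M[np.isfinite(M[:,0])];q=M[:,:2]@ex;pp=M[:,:2]@ey
for a in np.arange(.49,.69,.01):
    k=(abs(q-a)<.005)&(pp<-.025)&(pp>-.12); print(round(a,3),k.sum(),np.percentile(M[k,2],[10,50,90]).round(4))
E
```

```text
[ 0.55951737 -0.09720831  0.07709911] q,p 0.5678970905922276 0.0014276779330139708 [-0.61746288  0.26176472  0.20268098]
0.49 430 [0.0013 0.469  0.5146]
0.5 464 [0.0014 0.4505 0.5075]
0.51 447 [0.0014 0.4406 0.4992]
0.52 505 [0.0164 0.4269 0.492 ]
0.53 488 [0.0508 0.4131 0.4897]
0.54 649 [0.0727 0.341  0.4804]
0.55 738 [0.0755 0.3176 0.4716]
0.56 785 [0.0754 0.2965 0.4637]
0.57 752 [0.0748 0.297  0.4605]
0.58 665 [0.0724 0.3047 0.457 ]
0.59 568 [0.0676 0.3212 0.4571]
0.6 392 [0.0442 0.3311 0.4547]
0.61 344 [0.0372 0.0766 0.4447]
0.62 252 [0.0266 0.0744 0.4247]
0.63 193 [0.0169 0.0732 0.0758]
0.64 196 [0.0179 0.0725 0.075 ]
0.65 189 [0.0175 0.0721 0.0747]
0.66 190 [0.0164 0.0717 0.0742]
0.67 140 [0.0191 0.071  0.0735]
0.68 65 [-0.0009  0.0027  0.0574]
```

View pics/s5z.png

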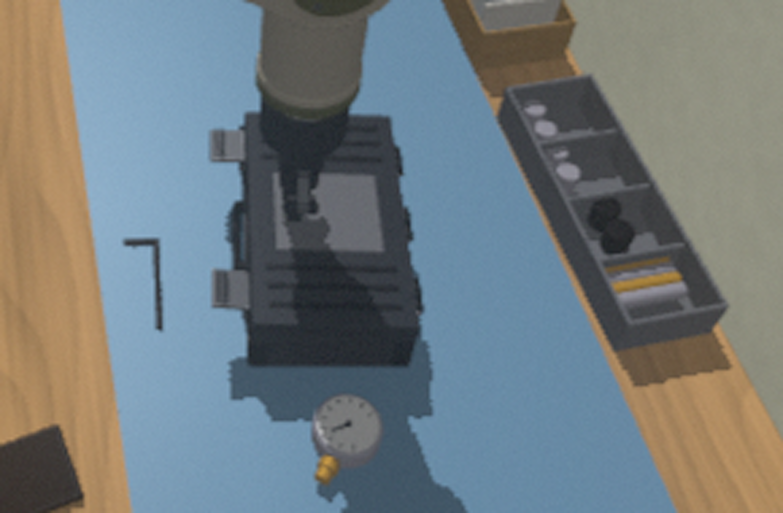

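The lid is almost down, with about 3–5 mm left under the tip. I'll press down slowly until the force rises.

Call:
send_rows:
  motion:
    - [0,0,0.001,0,0,0,0]
    - [0,0,0.002,0,0,0,0]
    - [0,0,0.003,0,0,0,0]
    - [0,0,0.004,0,0,0,0]
    - [0,0,0.005,0,0,0,0]
    - [0,0,0.006,0,0,0,0]

```text
clock: 6.73
position: [0.5596, -0.0972, 0.072]
ee_rot: [-0.064, -0.704, 0.704, 0.064]
ft_force: [-8.6, 1.6, 18.7]
grip_width: 0.003
```

```bash
python3 -c "
from h import *
print(get_obs()['ft_force'],get_obs()['position'])"
```

```text
[-8.61125817  1.55115159 18.6747467 ] [ 0.55959159 -0.09722386  0.07199431]
```

18.7 N down at z = 0.072, which is the shut height, so I'll lift off gently. Then I'll go above the left latch and look.

Call:
send_rows:
  motion:
    - [0,0,-0.006,0,0,0,0]
    - [0,0,-0.02,0,0,0,0]
    - [0,0,-0.05,0,0,0,0]
    - [0,0.01,-0.08,-0.02,0,0,0]
    - [0,0.03,-0.1,-0.045,0,0,0]
    - [0,0.055,-0.1,-0.07,0,0,0]
    - [0,0.071,-0.1,-0.084,0,0,0]
    - [0,0.071,-0.1,-0.084,0,0,0]

```text
clock: 7.4
position: [0.5031, 0.0026, 0.1721]
ee_rot: [0.062, 0.705, -0.704, -0.061]
ft_force: [0.5, -0.2, -1.4]
grip_width: -0.0
```

```bash
python3 - <<'E'
from h import *
o=get_obs(); 
s=np.radians(-10); ex=np.array([np.cos(s),np.sin(s)]);ey=np.array([-np.sin(s),np.cos(s)])
p=o['position'];print(p,'q,p',p[:2]@ex,p[:2]@ey,o['ft_force'])
for n in ['side','wrist','scene']:
    c=snap(n,n+'6.png');W=cloud(c);np.save(n+'6.npy',W)
    M=W.reshape(-1,3);M=M[np.isfinite(M[:,0])];q=M[:,:2]@ex;pp=M[:,:2]@ey;z=M[:,2]
    k=(z>.066)&(z<.085)&(abs(pp)<.15)&(q>.5)&(q<.72)
    print(n,cv2.minAreaRect(np.c_[q,pp][k].astype(np.float32)))
    for a in np.arange(.53,.70,.03):
        k2=k&(abs(q-a)<.005)
        if k2.sum()>5: print(round(a,2),k2.sum(),np.percentile(z[k2],[10,50,90]).round(4),np.percentile(pp[k2],[1,99]).round(4))
    for sg in (1,-1):
        k3=(abs(pp-sg*.085)<.03)&(z>.02)&(z<.1)&(q<.53)&(q>.47)
        for a in np.arange(.475,.53,.006):
            k2=k3&(abs(q-a)<.003)
            if k2.sum()>3: print('  latch',sg,round(a,3),k2.sum(),np.percentile(z[k2],[10,50,90]).round(4),np.percentile(pp[k2],[1,99]).round(3))
E
```

```text
[0.50305955 0.0025562  0.17211332] q,p 0.4949730642096575 0.08987273910888058 [ 0.46255108 -0.19251943 -1.42653012]
side ((0.5864577889442444, 0.008633866906166077), (0.2519700527191162, 0.17228426039218903), 89.8792953491211)
0.53 306 [0.0704 0.0723 0.0743] [-0.1139  0.131 ]
0.56 304 [0.0706 0.0731 0.0751] [-0.115   0.1279]
0.59 305 [0.0706 0.0727 0.0746] [-0.1145  0.1276]
0.62 306 [0.0702 0.0725 0.0744] [-0.1145  0.1297]
0.65 303 [0.0703 0.0724 0.0743] [-0.1146  0.1294]
  latch 1 0.487 23 [0.0632 0.0652 0.0671] [0.075 0.112]
  latch 1 0.493 24 [0.063  0.0658 0.0687] [0.074 0.113]
  latch 1 0.499 24 [0.0635 0.0657 0.0683] [0.073 0.111]
  latch 1 0.505 24 [0.0626 0.0651 0.0667] [0.075 0.113]
  latch 1 0.511 25 [0.0636 0.0661 0.0684] [0.075 0.111]
  latch 1 0.517 42 [0.0521 0.0648 0.0669] [0.058 0.113]
  latch 1 0.523 44 [0.0533 0.0695 0.0738] [0.057 0.113]
  latch 1 0.529 26 [0.0705 0.0733 0.0748] [0.056 0.113]
  latch -1 0.487 14 [0.0668 0.0684 0.0697] [-0.093 -0.056]
  latch -1 0.493 42 [0.0651 0.0685 0.0701] [-0.094 -0.056]
  latch -1 0.499 32 [0.0643 0.0675 0.0698] [-0.095 -0.056
[... 1947 characters left out ...]
 0.108]
  latch 1 0.505 15 [0.0598 0.0625 0.0647] [0.072 0.109]
  latch 1 0.511 21 [0.0602 0.0625 0.0639] [0.072 0.108]
  latch 1 0.517 15 [0.0598 0.0631 0.065 ] [0.067 0.108]
  latch 1 0.523 22 [0.0598 0.0627 0.0656] [0.061 0.113]
  latch 1 0.529 10 [0.0666 0.0688 0.0697] [0.058 0.108]
  latch -1 0.493 16 [0.0636 0.065  0.0686] [-0.097 -0.062]
  latch -1 0.499 24 [0.0626 0.0655 0.0674] [-0.097 -0.06 ]
  latch -1 0.505 19 [0.0616 0.0641 0.0668] [-0.097 -0.06 ]
  latch -1 0.511 24 [0.0612 0.0641 0.0657] [-0.099 -0.061]
  latch -1 0.517 24 [0.061  0.0628 0.0657] [-0.101 -0.059]
  latch -1 0.523 16 [0.0602 0.0621 0.0666] [-0.103 -0.057]
  latch -1 0.529 16 [0.0676 0.0696 0.0716] [-0.113 -0.057]
```

View pics/wrist6.png

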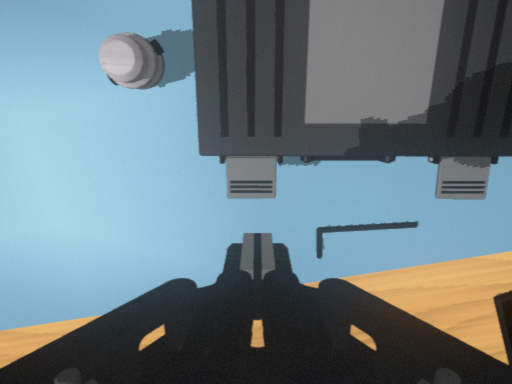

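View pics/side6.png

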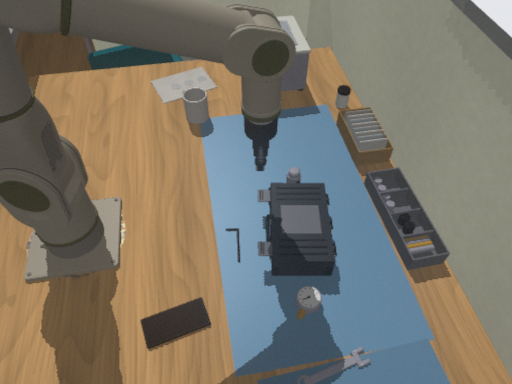

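The lid is level at z ≈ 0.072 and the case hasn't shifted. Both latches stand straight out: the left at case-lateral 0.093 and q 0.490–0.522, top z 0.065, the right at -0.0765. I'll push the left one down from above near its tip.

Call:
send_rows:
  motion:
    - [0,0.005,0.035,-0.003,0,0,0]
    - [0,0.01,0.07,-0.003,0,0,0]
    - [0,0.01,0.09,-0.003,0,0,0]
    - [0,0.01,0.099,-0.003,0,0,0]
    - [0,0.01,0.104,-0.003,0,0,0]
    - [0,0.01,0.107,-0.003,0,0,0]
    - [0,0.01,0.11,-0.003,0,0,0]
    - [0,0.01,0.113,-0.003,0,0,0]
    - [0,0.01,0.116,-0.003,0,0,0]
    - [0,0.009,0.119,-0.003,0,0,0]

```text
clock: 8.38
position: [0.4972, 0.0025, 0.0529]
ee_rot: [-0.064, -0.704, 0.704, 0.063]
ft_force: [-0.5, -1.3, 1.9]
grip_width: 0.001
```

```bash
cat > st.py <<'E'
from h import *
import sys
o=get_obs(); 
s=np.radians(-10); ex=np.array([np.cos(s),np.sin(s)]);ey=np.array([-np.sin(s),np.cos(s)])
p=o['position'];f=o['ft_force'];print('q,p,z',p[:2]@ex,p[:2]@ey,p[2],'f q,p,z',f[:2]@ex,f[:2]@ey,f[2],o['clock'])
if len(sys.argv)>1:
    c=snap('side',sys.argv[1]); i=c['pixels'][150:300,200:400,::-1]; cv2.imwrite('pics/'+sys.argv[1],cv2.resize(i,None,fx=4,fy=4,interpolation=cv2.INTER_CUBIC))
E
python3 st.py s7.png
```

```text
q,p,z 0.4892332404419711 0.08879533578037158 0.05289259407881401 f q,p,z -0.2736760611487146 -1.3662150076226578 1.9069938112187093 8.3833
```

View pics/s7.png

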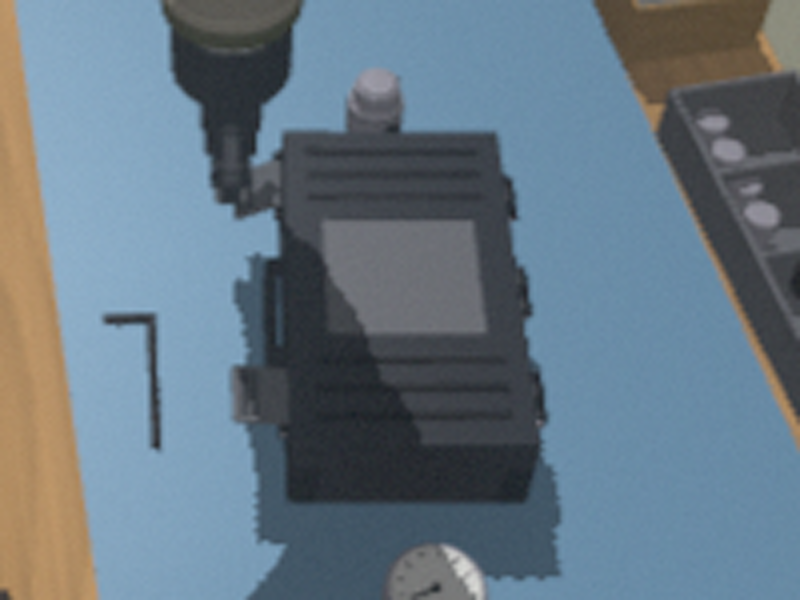

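The finger is on the left latch's outer face at about 65°, with about 2 N. Folding it down and in.

Call:
send_rows:
  motion:
    - [0,-0.001,0.002,0,0,0,0]
    - [0,-0.002,0.004,0,0,0,0]
    - [0,-0.004,0.006,0,0,0,0]
    - [0,-0.005,0.008,0,0,0,0]
    - [0,-0.007,0.01,0,0,0,0]
    - [0,-0.008,0.012,0,0,0,0]
    - [0,-0.01,0.014,0,0,0,0]
    - [0,-0.0115,0.015,0,0,0,0]
    - [0,-0.013,0.016,0,0,0,0]
    - [0,-0.013,0.016,0,0,0,0]

```text
clock: 9.27
position: [0.5095, 0.0004, 0.0361]
ee_rot: [0.064, 0.704, -0.704, -0.064]
ft_force: [-0.7, 0.7, -0.2]
grip_width: -0.0
```

```bash
python3 st.py s8.png
```

```text
q,p,z 0.5016988975855846 0.08890971771900975 0.03614057788796793 f q,p,z -0.772897758479677 0.5693256373939789 -0.20923524135539562 9.2667
```

View pics/s8.png

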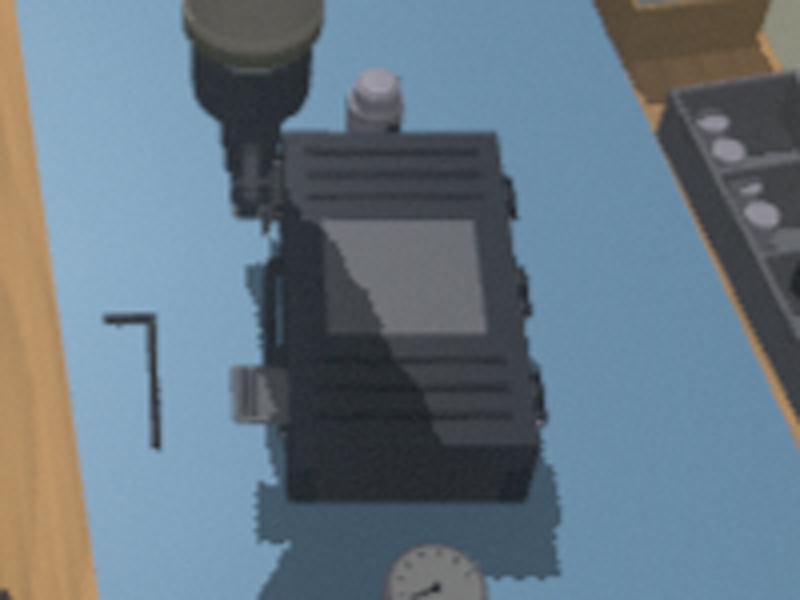

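Call:
send_rows:
  motion:
    - [0,-0.0008,0.001,0,0,0,0]
    - [0,-0.0016,0.002,0,0,0,0]
    - [0,-0.0024,0.002,0,0,0,0]
    - [0,-0.0032,0.002,0,0,0,0]
    - [0,-0.0036,0.002,0,0,0,0]
    - [0,-0.0036,0.002,0,0,0,0]

```text
clock: 9.82
position: [0.5123, -0.0002, 0.0339]
ee_rot: [-0.063, -0.704, 0.704, 0.064]
ft_force: [-2.7, 1.5, -1.5]
grip_width: 0.001
```

```bash
python3 st.py
```

```text
q,p,z 0.5045839236828048 0.08878953599912538 0.033933381093380524 f q,p,z -2.9654994037964277 0.9951240911783517 -1.5023935219491025 9.8167
```

Call:
send_rows:
  motion:
    - [0,-0.0004,0,0,0,0,0]
    - [0,-0.0008,0,0,0,0,0]
    - [0,-0.0008,0,0,0,0,0]

```text
clock: 10.07
position: [0.5131, -0.0004, 0.034]
ee_rot: [-0.063, -0.704, 0.704, 0.064]
ft_force: [-4.1, 0.7, -3.2]
grip_width: 0.003
```

```bash
python3 st.py
```

```text
q,p,z 0.5054141185112933 0.0886960385152573 0.03403842250551227 f q,p,z -4.160506407493939 -0.03868521466135617 -3.221929254329542 10.0667
```

Call:
send_rows:
  motion:
    - [0,-0.0004,0,0,0,0,0]
    - [0,-0.0008,0,0,0,0,0]
    - [0,-0.0008,0,0,0,0,0]

```text
clock: 10.32
position: [0.5132, -0.0004, 0.034]
ee_rot: [-0.063, -0.704, 0.704, 0.064]
ft_force: [-7.1, 1.8, 0.9]
grip_width: 0.002
```

```bash
python3 st.py s9.png
```

```text
q,p,z 0.5054733162914024 0.08873858034691313 0.03399409067994643 f q,p,z -7.306473965703246 0.5730753955178776 0.8511763992593825 10.3167
```

View pics/s9.png

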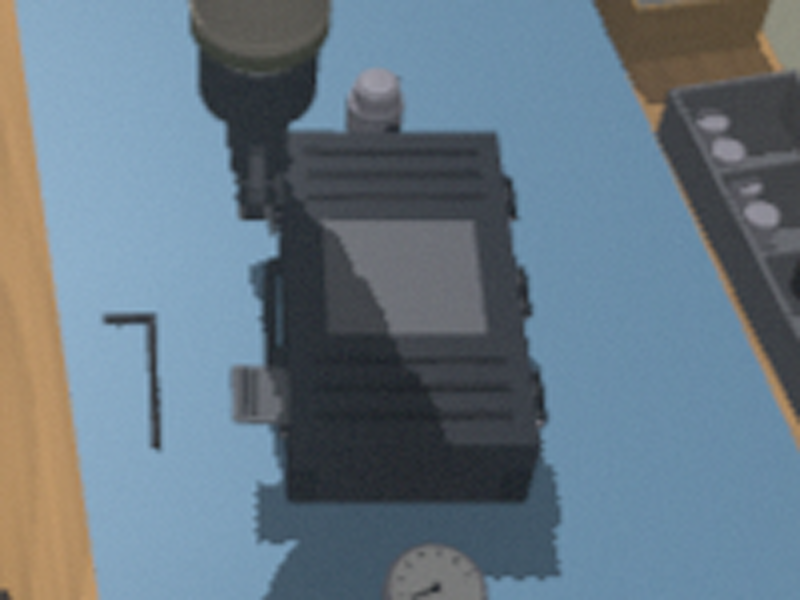

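7.3 N with no further travel, and q = 0.5055 against 0.506 predicted, so the left latch is shut. I'll back off, go over to the right one and press its tip down.

Call:
send_rows:
  motion:
    - [0,0.004,0,0,0,0,0]
    - [0,0.02,-0.002,0,0,0,0]
    - [0,0.035,-0.03,0.01,0,0,0]
    - [0,0.035,-0.065,0.03,0,0,0]
    - [0,0.03,-0.075,0.065,0,0,0]
    - [0,0.025,-0.075,0.1,0,0,0]
    - [0,0.02,-0.075,0.135,0,0,0]
    - [0,0.019,-0.075,0.165,0,0,0]
    - [0,0.019,-0.07,0.165,0,0,0]
    - [0,0.019,-0.06,0.165,0,0,0]

```text
clock: 11.2
position: [0.4673, -0.1618, 0.0956]
ee_rot: [-0.067, -0.704, 0.705, 0.063]
ft_force: [-0.8, 0.5, -0.6]
grip_width: -0.003
```

```bash
python3 st.py s10.png; python3 - <<'E'
from h import *
c=snap('wrist','w10.png');np.save('w10.npy',cloud(c))
E
```

```text
q,p,z 0.48827547142715616 -0.07817059767261937 0.0955612867061802 f q,p,z -0.8927252961102495 0.37744590613653783 -0.6327883041441504 11.2
```

View pics/s10.png

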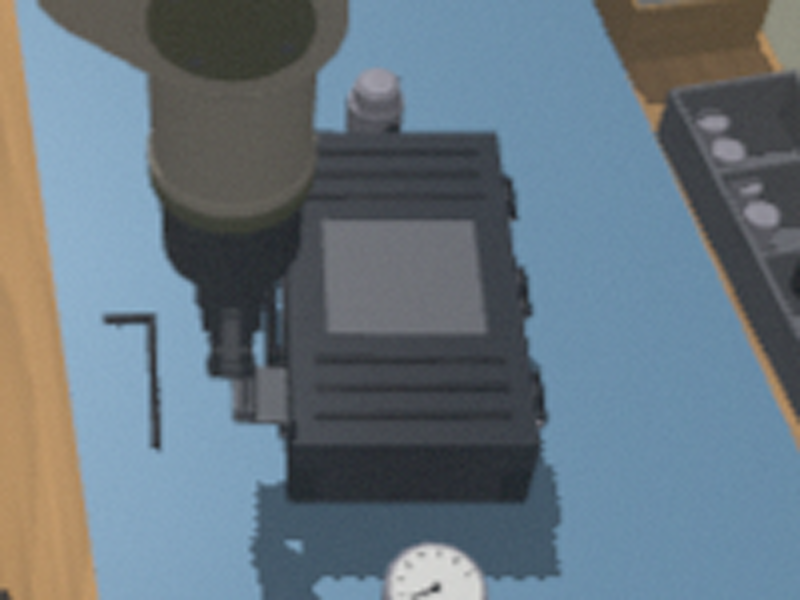

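View pics/w10.png

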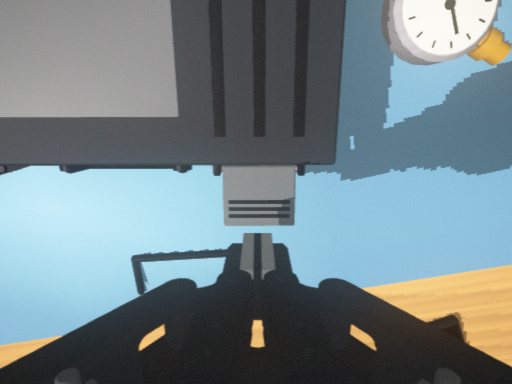

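The right latch is centred under the tip (column 258). Same sequence as on the left.

Call:
send_rows:
  motion:
    - [0,0,0.014,0,0,0,0]
    - [0,0,0.021,0,0,0,0]
    - [0,0,0.024,0,0,0,0]
    - [0,0,0.027,0,0,0,0]
    - [0,0,0.03,0,0,0,0]
    - [0,0,0.033,0,0,0,0]
    - [0,0,0.036,0,0,0,0]
    - [0,0,0.039,0,0,0,0]
    - [0,0,0.042,0,0,0,0]
    - [0,-0.001,0.044,0,0,0,0]

```text
clock: 12.13
position: [0.4673, -0.1598, 0.0502]
ee_rot: [-0.064, -0.704, 0.704, 0.063]
ft_force: [-0.2, 1.4, 2.6]
grip_width: 0.001
```

```bash
python3 st.py s11.png
```

```text
q,p,z 0.48791216206698707 -0.07618695170939903 0.050163925170321685 f q,p,z -0.48341655691881724 1.382751198301441 2.6354029128107355 12.1333
```

View pics/s11.png

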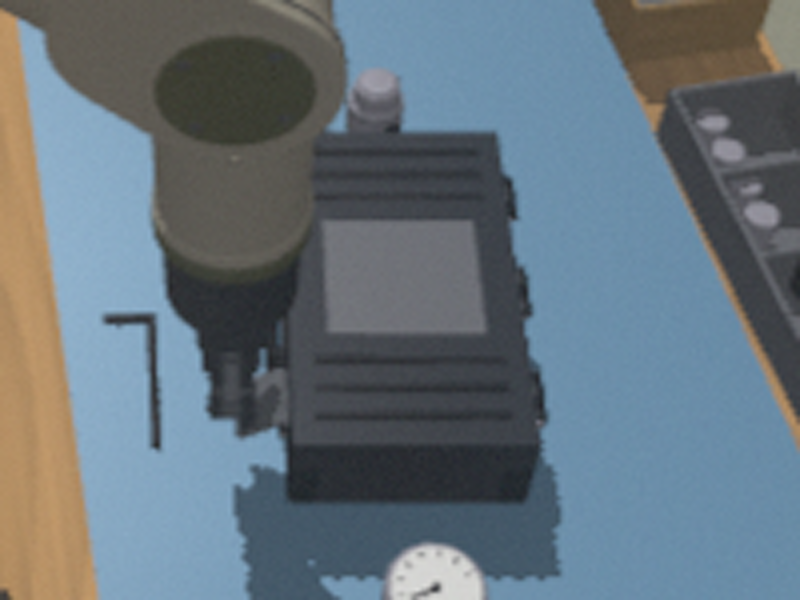

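Call:
send_rows:
  motion:
    - [0,-0.0015,0.002,0,0,0,0]
    - [0,-0.003,0.004,0,0,0,0]
    - [0,-0.0045,0.006,0,0,0,0]
    - [0,-0.006,0.007,0,0,0,0]
    - [0,-0.0075,0.009,0,0,0,0]
    - [0,-0.009,0.01,0,0,0,0]
    - [0,-0.0105,0.012,0,0,0,0]
    - [0,-0.012,0.013,0,0,0,0]
    - [0,-0.013,0.014,0,0,0,0]
    - [0,-0.014,0.015,0,0,0,0]

```text
clock: 13.02
position: [0.4815, -0.1624, 0.0356]
ee_rot: [-0.064, -0.704, 0.704, 0.063]
ft_force: [-2.9, 0.6, 1.9]
grip_width: 0.002
```

```bash
python3 st.py
```

```text
q,p,z 0.5024235326841443 -0.07626693854187633 0.03557627053644276 f q,p,z -2.973610513173376 0.06529806909477796 1.877655544130154 13.0167
```

Call:
send_rows:
  motion:
    - [0,-0.0008,0.001,0,0,0,0]
    - [0,-0.0016,0.0015,0,0,0,0]
    - [0,-0.0022,0.0015,0,0,0,0]
    - [0,-0.0026,0.0015,0,0,0,0]
    - [0,-0.0026,0.0015,0,0,0,0]

```text
clock: 13.43
position: [0.4833, -0.1626, 0.0337]
ee_rot: [0.064, 0.704, -0.704, -0.064]
ft_force: [-1.7, 1.0, -0.9]
grip_width: 0.001
```

```bash
python3 st.py
```

```text
q,p,z 0.5042400874984125 -0.07621350623555201 0.03370879872559307 f q,p,z -1.8041248737160118 0.698216475664839 -0.9090163736383244 13.4333
```

Call:
send_rows:
  motion:
    - [0,-0.0005,0,0,0,0,0]
    - [0,-0.001,0,0,0,0,0]
    - [0,-0.0014,0,0,0,0,0]
    - [0,-0.0014,0,0,0,0,0]

```text
clock: 13.77
position: [0.4838, -0.1627, 0.0336]
ee_rot: [0.063, 0.704, -0.704, -0.064]
ft_force: [-7.2, 1.8, 2.7]
grip_width: 0.003
```

```bash
python3 st.py
```

```text
q,p,z 0.5047326062235852 -0.07621882239243605 0.03356485708396944 f q,p,z -7.448674046748191 0.5233533610415002 2.7446084263347035 13.7667
```

The right latch is at its stop: 7.4 N and 0.5 mm of travel for a 1.4 mm command. I'll back off and check.

Call:
send_rows:
  motion:
    - [0,0.004,0,0,0,0,0]
    - [0,0.02,-0.002,0,0,0,0]
    - [0,0.04,-0.02,0,0,0,0]
    - [0,0.05,-0.055,0,0,0,0]
    - [0,0.05,-0.09,0,0,0,0]
    - [0,0.055,-0.125,0,0,0,0]
    - [0,0.06,-0.155,-0.03,0,0,0]
    - [0,0.06,-0.165,-0.06,0,0,0]
    - [0,0.06,-0.17,-0.085,0,0,0]
    - [0,0.06,-0.17,-0.085,0,0,0]

```text
clock: 14.6
position: [0.443, -0.0636, 0.2062]
ee_rot: [0.063, 0.705, -0.704, -0.059]
ft_force: [-0.3, 0.5, -0.3]
grip_width: -0.002
```

```bash
python3 st.py s12.png; python3 - <<'E'
from h import *
s=np.radians(-10); ex=np.array([np.cos(s),np.sin(s)]);ey=np.array([-np.sin(s),np.cos(s)])
a={}
for n in ['wrist','side','scene']:
    c=snap(n,n+'12.png');W=cloud(c)
    M=W.reshape(-1,3);M=M[np.isfinite(M[:,0])];q=M[:,:2]@ex;pp=M[:,:2]@ey;z=M[:,2]
    k=(z>.066)&(z<.08)&(abs(pp)<.15)&(q>.5)&(q<.72)
    print(n,cv2.minAreaRect(np.c_[q,pp][k].astype(np.float32)),np.percentile(z[k],[5,50,95]))
    for sg,m in ((1,.093),(-1,-.0765)):
        k3=(abs(pp-m)<.018)&(z>.012)&(z<.1)&(q<.535)&(q>.47)
        print(sg,np.percentile(q[k3],[0,1,5]).round(4))
        for zz in np.arange(.02,.075,.006):
            k2=k3&(abs(z-zz)<.003)
            if k2.sum()>3: print('   z',round(zz,3),k2.sum(),np.percentile(q[k2],[5,50,95]).round(4))
E
```

```text
q,p,z 0.44733098979781954 0.014324263768620164 0.20615368823997232 f q,p,z -0.409868788492293 0.47194281186205095 -0.2838580950035965 14.6
wrist ((0.5557182431221008, 0.007580138742923737), (0.24966572225093842, 0.07332712411880493), 89.84999084472656) [0.07141752 0.07278354 0.07412485]
1 [0.5174 0.5176 0.5184]
   z 0.044 8 [0.5175 0.5175 0.5175]
   z 0.062 441 [0.5176 0.5218 0.5266]
   z 0.068 60 [0.5208 0.5233 0.528 ]
   z 0.074 461 [0.5272 0.5311 0.5349]
-1 [0.5161 0.5161 0.5172]
   z 0.044 37 [0.5161 0.5162 0.5162]
   z 0.062 412 [0.5172 0.5213 0.5254]
   z 0.068 64 [0.5204 0.5221 0.5275]
   z 0.074 513 [0.526  0.5306 0.5345]
side ((0.5944653749465942, 0.008358024060726166), (0.2506067454814911, 0.1569550782442093), 89.47059631347656) [0.06973854 0.07250021 0.07516308]
1 [0.5127 0.5127 0.5143]
   z 0.038 5 [0.5131 0.5147 0.5174]
   z 0.062 23 [0.5141 0.5172 0.5225]
   z 0.068 21 [0.5147 0.5199 0.533 ]
   z 0.074 37 [0.5227 0.528  0.5335]
-1 [0.5128 0.5128 0.513 ]
   z 0.062 41 [0.5129 0.516  0.5209]
   z 0.068 21 [0.5151 0.5203 0.5325]
   z 0.074 56 [0.5225 0.528  0.5346]
scene ((0.601213812828064, 0.004693448543548584), (0.1509752720594406, 0.2506645619869232), 0.020593717694282532) [0.06684214 0.06984744 0.07340072]
1 [0.5167 0.5171 0.5182]
   z 0.056 5 [0.5169 0.5198 0.5223]
   z 0.062 16 [0.5184 0.5217 0.5245]
   z 0.068 20 [0.5285 0.5319 0.5344]
-1 [0.5188 0.5188 0.5193]
   z 0.062 14 [0.5188 0.5209 0.5229]
   z 0.068 24 [0.5265 0.5296 0.5345]
   z 0.074 8 [0.5277 0.5313 0.5342]
```

View pics/wrist12.png

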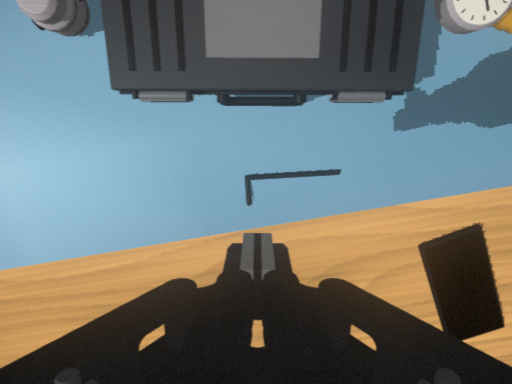

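View pics/side12.png

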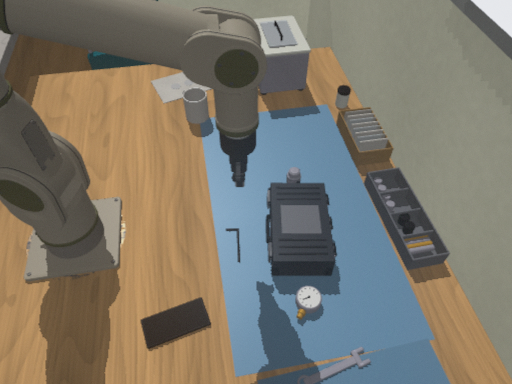

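Both latches hang flat: their outer faces are at q ≈ 0.516–0.518 against 0.517 expected. The lid is level at 72 mm and the arm is clear, so I'll hand in.

```bash
python3 -c "
from h import *
print(hand_in())"
```

```text
the job is handed in; nothing more can be done
None
```

The parts case is closed: the lid is all the way down and both latches lie flat against the front. I handed the job in at about 14.8 s on the robot clock, with the arm clear of everything. The hand-in gave no verdict.

- **Lid:** I pushed it over from behind with the shut fingertips along the hinge arc, slowing to about 12 mm/s at the end. The final press reached 18.7 N down, with 8.6 N sideways along the case. The cameras then showed the lid level at 70–73 mm; 72 mm is fully shut.
- **Latches:** I pushed each one down from above at its tip, then in, until it stopped moving at about 7.4 N, below the 11 N at which the case slides. Their outer faces measured 0.516–0.518 m along the case axis (wrist camera), against 0.517 m expected.
- **Everything else:** The case did not visibly move. Nothing else appeared to have moved in the last pictures, but I did not measure the surrounding objects. The cap and piston could not be seen once the lid was shut.

**Disagreements:** The cameras differed by 3–5 mm in position. The side camera put the latch faces at 0.513 m, in line with that offset. The right latch read about 1 mm further forward than the left; the lid's front edge shows the same shift, so I put it down to a small error in my estimate of the case's angle.

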